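# Slide the drilling template onto the heel jig's pins

### The job

On the wooden heel-drilling jig, slide the metal template with the red grip off its ledge and over the bed in the middle, so that its two large holes drop over the two pins and it lies flat on the bed, then let go. Keep it low and slide it across: do not lift it high above the jig, and leave the template with the blue grip where it lies.

Things in the scene. Friction and masses are not known exactly. Their poses are not given: they have to be found in the camera images.
- jig: Fixed brown wooden jig, 150 (x) x 336 (y) x 30 mm. Origin: centre of its underside; z up. Low bed across the middle, |y| < 48 mm, top at z = 16 mm, with a flush black pad. Raised ledge on each side (+y, -y), top at z = 30 mm; each carries one template, sides vary. Two steel pins on the bed at x = +45 and -45, y = 0: 16 mm across at the foot, tapering to 6 mm, tips at z = 28 mm.
- template_red: Loose aluminium plate 130 (x) x 76 (y) x 6 mm, 0.3 kg, roughly parallel to the jig. Origin: centre of underside; z up. Two 24 mm through holes at x = +45 and -45, y = 0; fits either way round. Red grip over the centre, 46 (x) x 18 (y) mm, from z = 24 to 50 mm; pinch it across the 18 mm. Carry it level across: pushed freely it tips over the ledge's edge. On the bed it lies 14 mm lower.
- template_blue: Bystander on the other ledge: the same plate with a blue grip and its two large holes only 66 mm apart, so it does not fit the pins. Origin: centre of its underside; z up.
There are look-alikes about, which are no part of the job. What is shaped like the template_red but green is not meant.

How it is judged:
At the end, for the whole second after the job is handed in: The red-gripped template lies at rest on the jig's bed with both pins through its large holes: its underside less than 4 mm above the bed, its centre within 15 mm of the jig's centre, its length within 10 degrees of the jig's x axis (either way round), tilted less than 3 degrees (z of template_red in the frame of jig below 0.02 m and horizontal distance between template_red and jig below 0.015 m and angle between the x axis of template_red and the x axis of jig, either way round below 0.18 rad and angle between template_red's own z axis and vertical below 0.05 rad and linear speed of template_red below 0.02 m/s); the robot touches nothing.
It fails at once if the red-gripped template is lifted more than 60 mm above the ledges (underside more than 90 mm above the jig's underside) (z of template_red in the frame of jig above 0.09 m).
It fails at once if the blue-gripped template is moved by more than 30 mm (distance of template_blue from where it was at the start of the episode above 0.03 m).
It also fails if it takes over 35 s, if anything falls off the work surface, if the arm or the gripper's body presses on something with over 40 N, if the wrist force passes 120 N, or if a joint passes its speed limit or range.

### The arm

A 6-joint arm with a two-finger parallel gripper is mounted at the origin on a cart in front of the work surface, level with it; the furniture and walls round the work are solid. World frame = base frame: x ahead of the robot, y to its left, z up, the work surface at z = 0. Lengths are in m, angles in rad, forces in N, time in s.
With the tool pointing down it reaches from about 0.375 to 0.9 m from the base axis. Payload 3.1 kg.
Tool frame: the origin (TCP) lies on the centre line of the jaws, within the pads' length; the fingertips stand robot.finger_overhang ahead of it and the grasp point (between the pads) lies 2 mm behind it (robot.finger_overhang is the distance from the TCP to the fingertips, in m); z points along the fingers, y is the direction in which the jaws open and shut (so a half turn about z gives the same grasp; the last joint's range is limited). The gripper opens to 87 mm and grips with 3 to 60 N. Pads are 19 mm wide; open, the fingers measure 117 mm over their backs; the gripper's body (75 mm by 190 mm) begins 51 mm behind the grasp point.
Start: joints at [1.081, 0.527, 1.433, -0, 1.181, -0.178], TCP at [0.191, 0.595, 0.24] pointing down, gripper open.
Joint ranges: [-3.08, 3.08], [-0.75, 2.2], [0.22, 2.44], [-1.43, 4.57], [0, 2.65], [-2.85, 2.85]. Speed limits (rad/s): [2.79, 2.79, 3.14, 3.14, 3.14, 3.14].

### API

Orientations are given as a unit quaternion [x, y, z, w].
In Python, from rig import robot gives the robot as it stands. The module is installed in compiled form; this text tells all that it offers.
- The arm moves only by the tool step_arm, never from a script. Its arguments are lists of equal length, an entry for each row: "slide": the shift along the tool's x, y, z in mm, a list of three; "twist": the turn about the tool's z in degrees. A call has 1 to 20 rows; each row shifts and turns the commanded pose from where the row before left it, along the tool's axes as they then stand; what a row does not reach is not made up. A row lasts 1/12 s, in which the tool goes at most 41.7 mm and 7.16 degrees, less where a joint would pass 70% of its speed; a pose out of reach is approached as far as the arm can. A call is refused whole if a number of a shift passes 41.7 or a number of a turn 7.16, either way. A call with a gripper value outside its range is refused whole. "jaw" is the finger opening in mm, from 0 to 87, set as the call begins (left out, the last holds). The fingers move at their own pace and stop on an object; "force" is the grip in N (left out, the last holds). Time passes only in rows, so rows that do not move let the fingers close. It gives the time, the measured TCP pose, the force and the opening at its end, in the units of the state.
- robot.get_obs(): the state, without advancing time (a new reading comes with each control period).
- robot.camera(name): name is "scene" or "side" or "wrist"; returns a dict with "color" (420x560x3 uint8, blue, green, red), "depth" (420x560 float32, m along the optical axis (not along the pixel's ray), 0 where there is no reading), "camera_matrix" (3x3 intrinsics, pixels), "origin" and "orientation" of the camera in the world. Camera axes: x right, y down, z forward; pixel columns grow to the right and rows downward; lengths in m; the calibration is good to about 2 mm. A picture is of the moment at which its call begins.
- robot.hand_in(): hands the job in, once; it reports no verdict.
The state is a dict: "time": time; "q": joint angles; "joint_velocities": joint speeds; "joint_torque": joint torques, N m; "position": TCP position; "tool_rot": TCP orientation; "ft_force": force on the tool from outside, world axes, zero at the start; "moment": the same for the moment, N m; "grip_width": finger opening in m.
Only numpy, scipy, OpenCV 4.12 (cv2) and the standard library are available. Lean on these libraries where they do the work, as an engineer would, in place of code of your own. Each camera call takes 0.05 s, during which the arm holds its last target.

## Working session

There is one attempt and no reset: what is moved stays moved. The work goes in short steps, Python scripts to look and compute and a tool call to move; the robot and the scene stay as the last step left them, time stands still between calls to the robot, and variables do not carry over. Pictures are saved under pics/ and viewed, and the job is handed in when it is done.

Besides the shell and the picture viewer there is one more tool, called as name(argument=value, ...) on one line, values as JSON. step_arm: Moves the arm, as the interface text tells. Its arguments: {"type":"object","properties":{"slide":{"type":"array","items":{"type":"array","items":{"type":"number"}}},"twist":{"type":"array","items":{"type":"number"}},"jaw":{"type":"number"},"force":{"type":"number"}},"required":["slide","twist"]}

```bash
mkdir -p pics; cat > h.py <<'E'
import numpy as np, cv2, pickle
from rig import robot
from scipy.spatial.transform import Rotation as R
def snap(n,f):
    c=robot.camera(n); pickle.dump(c,open(f'pics/{f}.pkl','wb')); cv2.imwrite(f'pics/{f}.png',c['color']); return c
def load(f): return pickle.load(open(f'pics/{f}.pkl','rb'))
def ray(c,u,v):
    K=np.array(c['camera_matrix']); d=np.array([(u-K[0,2])/K[0,0],(v-K[1,2])/K[1,1],1.])
    o=np.array(c['orientation']); M=R.from_quat(o).as_matrix() if o.size==4 else o
    return np.array(c['origin']),M@d
def pt(c,u,v):
    o,d=ray(c,u,v); return o+d*c['depth'][int(round(v)),int(round(u))]
def atz(c,u,v,z):
    o,d=ray(c,u,v); return o+d*(z-o[2])/d[2]
def cloud(c):
    K=np.array(c['camera_matrix']); h,w=c['depth'].shape; uu,vv=np.meshgrid(np.arange(w),np.arange(h))
    d=np.stack([(uu-K[0,2])/K[0,0],(vv-K[1,2])/K[1,1],np.ones_like(uu)],-1)*c['depth'][...,None]
    o=np.array(c['orientation']); M=R.from_quat(o).as_matrix() if o.size==4 else o
    return d@M.T+np.array(c['origin'])
E
python3 - <<'E'
from h import *
for n in ['scene','side','wrist']:
    c=snap(n,n+'0'); print(n,c['origin'],c['camera_matrix'][0])
print(robot.get_obs(), robot.finger_overhang)
E
```

```text
scene [-0.13047462  0.55626835  0.43674231] [499.9957787    0.         282.71567273]
side [0.56514869 0.72376169 0.60928941] [457.25436173   0.         280.77788226]
wrist [0.11458919 0.61985033 0.38527212] [371.81592159   0.         288.53536416]
{'time': 0.15, 'q': array([ 1.08150060e+00,  5.28282613e-01,  1.43360367e+00,  3.21449801e-05,
        1.18135331e+00, -1.78497696e-01]), 'joint_velocities': array([-0.00076983, -0.00280308, -0.00350195, -0.00054437,  0.00024929,
        0.00028408]), 'joint_torque': array([ 3.82588369e-04, -4.40428483e+01, -1.76841974e+01,  6.33539795e-02,
        5.51300752e-02, -1.00710190e-04]), 'position': array([0.19085163, 0.59460395, 0.23877933]), 'tool_rot': array([ 1.54780308e-01,  9.87948570e-01, -7.73121898e-04, -2.83916926e-04]), 'ft_force': array([ 0.09270292,  0.32179305, -0.50367557]), 'moment': array([-0.02411385, -0.0112237 , -0.04690956]), 'grip_width': 0.08726920854165376} 0.017
```

View pics/scene0.png

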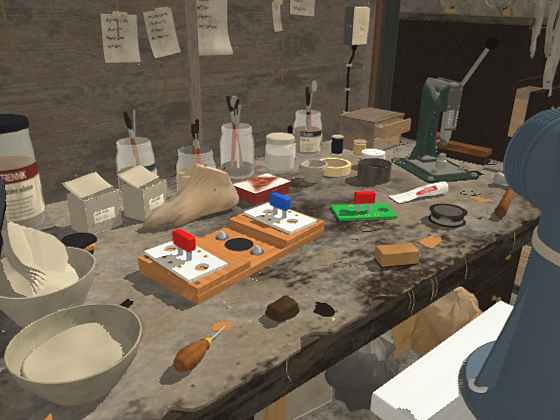

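View pics/side0.png

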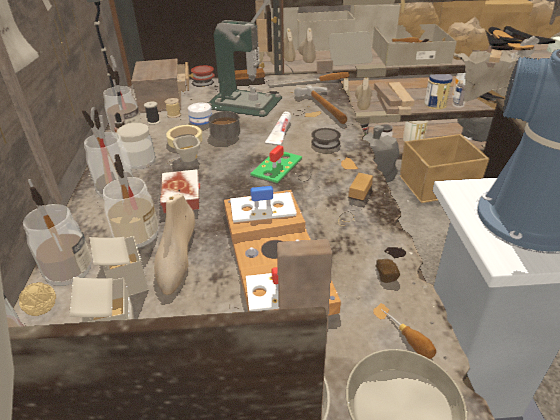

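View pics/wrist0.png

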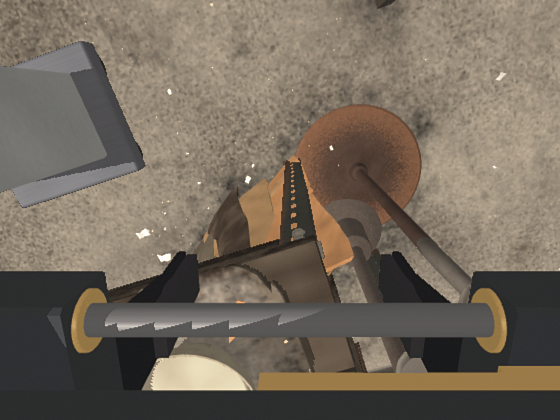

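Scene view: the red-gripped white plate is on the near ledge (grip at 184,240), the blue one on the far ledge (281,203), and a green look-alike plate with a red grip lies beyond (365,198). The bed's black pad is at 239,244. Next I measure with depth.

```bash
python3 - <<'E'
from h import *
np.set_printoptions(precision=4,suppress=True)
c=load('scene0')
cv2.imwrite('pics/crop0.png',cv2.resize(c['color'][185:305,125:335],None,fx=3.8,fy=3.8,interpolation=cv2.INTER_CUBIC))
for n,u,v in [('redgrip',184,236),('blue',281,198),('pad',239,244),('green',365,195),('pinL',222,236),('pinR',258,250),('foot',240,206),('bowl',60,340),('block',397,250)]:
    print(n,pt(c,u,v))
s=load('side0')
for n,u,v in [('wallboard',150,330),('board2',305,260),('blue',262,190),('red',275,272)]:
    print(n,pt(s,u,v))
E
```

```text
redgrip [0.5187 0.1925 0.0804]
blue [ 0.5496 -0.0421  0.0791]
pad [0.541  0.067  0.0171]
green [ 0.5128 -0.2535  0.0455]
pinL [0.579  0.0785 0.0228]
pinR [0.4904 0.0624 0.0236]
foot [ 0.722  -0.0696 -0.0006]
bowl [0.4386 0.4224 0.0354]
block [ 0.3278 -0.1244  0.0278]
wallboard [0.6315 0.5531 0.399 ]
board2 [0.5425 0.543  0.4363]
blue [ 0.56   -0.0414  0.0794]
red [0.5475 0.1942 0.0799]
```

View pics/crop0.png

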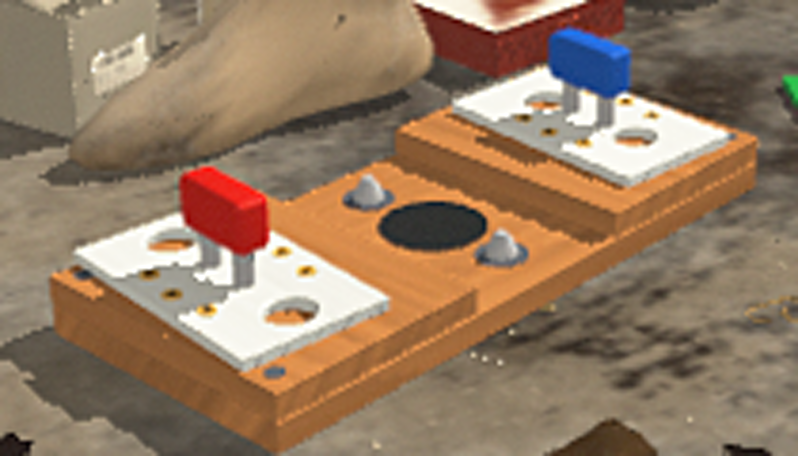

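```bash
python3 - <<'E'
from h import *
np.set_printoptions(precision=4,suppress=True)
for f in ['scene0','side0']:
    c=load(f);P=cloud(c);ok=c['depth']>0
    print(f)
    for x0 in np.arange(0,0.8,0.08):
        r=[]
        for y0 in np.arange(-0.2,0.72,0.08):
            m=ok&(P[...,0]>=x0)&(P[...,0]<x0+.08)&(P[...,1]>=y0)&(P[...,1]<y0+.08)
            r.append('%5d'%(P[m][:,2].max()*1000) if m.sum()>3 else '    .')
        print('%.2f'%x0,*r)
# grips, plates, pins
for f in ['scene0','side0']:
    c=load(f);P=cloud(c);hsv=cv2.cvtColor(c['color'],cv2.COLOR_BGR2HSV);H,S,V=cv2.split(hsv)
    reg=(P[...,0]>.4)&(P[...,0]<.7)
    for n,m in [('red',((H<6)|(H>174))&(S>170)&(P[...,1]>.12)&(P[...,1]<.26)),('blue',(H>100)&(H<130)&(S>150)&(P[...,1]<.05)&(P[...,1]>-.12))]:
        m=m&reg&(P[...,2]>.05); t=m&(P[...,2]>P[m][:,2].max()-.004)
        q=P[t][:,:2].astype(np.float32)
        print(f,n,m.sum(),P[m].min(0),P[m].max(0),t.sum(),cv2.minAreaRect(q))
    w=(S<40)&(V>150)&reg&(abs(P[...,2]-.036)<.006)
    for n,lo,hi in [('redplate',.1,.3),('blueplate',-.15,.05)]:
        mm=w&(P[...,1]>lo)&(P[...,1]<hi); q=P[mm][:,:2].astype(np.float32)
        print(n,mm.sum(),cv2.minAreaRect(q),np.median(P[mm][:,2]))
    o=(H>5)&(H<20)&(S>120)&reg&(P[...,2]<.04)&(P[...,2]>.012)&(P[...,1]>-.15)&(P[...,1]<.28)
    print('jig',cv2.minAreaRect(P[o][:,:2].astype(np.float32)))
E
```

```text
scene0
0.00     .     .   328   298     1     .     .     .     .     .     .     .
0.08     1   328   328    14     2     .     .     .   328     .     .     .
0.16     .     .     .     .     .     .     .     .   334     .     .     .
0.24    28    27     2     4     3     2    27    60     .     .     .     .
0.32    29    29     4    21    25    20    62    62    61     .     .     .
0.40     5     2    31    31    38    37    61    60    61     .     .     .
0.48     7    81    79    31    81    39    75   126    73     .     .     .
0.56     2    80    78    29    37    38    91   146   111     .     .     .
0.64    33    67   104    73    32    26    27     .     .     .     .     .
0.72    34   117   118   108    76    79    27     1     .     .     .     .
side0
0.00     2   342   344   261     2     .     .     .     .     .     .     .
0.08     2   328   328    15     3     .     .     .     .     .     .     .
0.16     .     .     .     .     .     .     .     .     .     .     .     .
0.24    29     3     2     5     2     3    25     3     .     .     .     .
0.32    2
[... 1237 characters left out ...]
5528 0.1989 0.0811] 17 ((0.5490036010742188, 0.1918107271194458), (0.013428186066448689, 0.006565002258867025), 86.86499786376953)
side0 blue 22 [ 0.5396 -0.0542  0.056 ] [ 0.5823 -0.036   0.0809] 9 ((0.5607523918151855, -0.04836536943912506), (0.011195922270417213, 0.04286542162299156), 87.78267669677734)
redplate 879 ((0.5248140096664429, 0.18734058737754822), (0.1417216658592224, 0.0783580020070076), 3.8698055744171143) 0.0355532128777275
blueplate 1176 ((0.5609604716300964, -0.047088805586099625), (0.1349908709526062, 0.08581691980361938), 8.945853233337402) 0.035757698511474034
jig ((0.5435248613357544, 0.06739747524261475), (0.14970210194587708, 0.33982133865356445), 9.438246726989746)
```

```bash
python3 - <<'E'
from h import *
np.set_printoptions(precision=4,suppress=True)
for f in ['scene0','side0']:
    c=load(f);P=cloud(c);g=cv2.cvtColor(c['color'],cv2.COLOR_BGR2GRAY)
    m=(g<60)&(np.hypot(P[...,0]-.542,P[...,1]-.068)<.03)&(abs(P[...,2]-.016)<.006)
    n,l,s,ce=cv2.connectedComponentsWithStats(m.astype(np.uint8)); i=1+s[1:,4].argmax()
    print(f,'pad',s[i],ce[i],atz(c,*ce[i],.016))
    # pins: points above bed
    for sx in (1,-1):
        e=np.array([.5425,.068])+sx*.045*np.array([np.cos(.166),np.sin(.166)])
        q=(np.hypot(P[...,0]-e[0],P[...,1]-e[1])<.02)&(P[...,2]>.0215)&(P[...,2]<.032)
        print(sx,e,q.sum(),P[q].mean(0),P[q][:,2].max(), P[q][P[q][:,2].argmax()])
s=load('side0')
cv2.imwrite('pics/crop1.png',cv2.resize(s['color'][180:330,215:350],None,fx=4,fy=4,interpolation=cv2.INTER_CUBIC))
E
```

```text
scene0 pad [225 238  28  13 271] [238.6125 243.9373] [0.5435 0.0661 0.016 ]
1 [0.5869 0.0754] 29 [0.5845 0.0768 0.025 ] 0.02916259784273456 [0.5846 0.0789 0.0292]
-1 [0.4981 0.0606] 26 [0.4961 0.0618 0.025 ] 0.028885918961404244 [0.4945 0.0591 0.0289]Traceback (most recent call last):
  File "<stdin>", line 6, in <module>
ValueError: attempt to get argmax of an empty sequence
```

step_arm(slide=[[0,0,0],[0,0,0],[0,0,0]], twist=[-7,-7,-6.8], jaw=60)

```text
time: 0.4
position: [0.1909, 0.5948, 0.2391]
tool_rot: [-0.029, 1.0, -0.0, -0.0]
ft_force: [0.6, -0.2, -0.1]
grip_width: 0.0741
```

step_arm(slide=[[-22,-30,0],[-22,-30,0],[-22,-30,0],[-22,-30,0],[-22,-30,0],[-22,-30,0],[-22,-30,0],[-22,-30,0],[-22,-30,0],[-22,-30,0],[-22,-30,0],[-22,-30,0],[-22,-30,0],[-22,-30,0],[0,0,0]], twist=[0,0,0,0,0,0,0,0,0,0,0,0,0,0,0])

```text
time: 1.65
position: [0.5259, 0.1867, 0.2396]
tool_rot: [-0.023, 1.0, -0.001, 0.002]
ft_force: [0.8, 0.6, 0.1]
grip_width: 0.0601
```

```bash
python3 - <<'E'
from h import *
print(robot.get_obs()['position'])
snap('wrist','wrist1');snap('scene','scene1')
E
```

```text
[0.52586627 0.18667271 0.23964394]
```

View pics/wrist1.png

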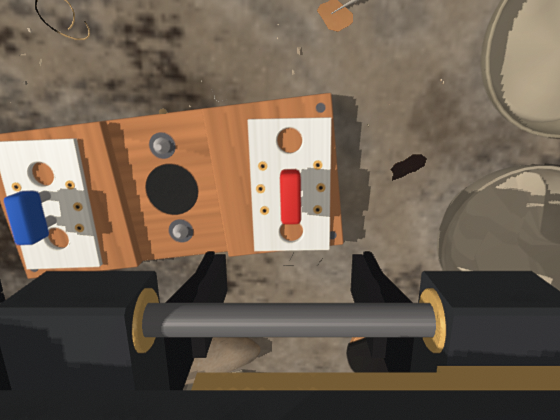

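View pics/scene1.png

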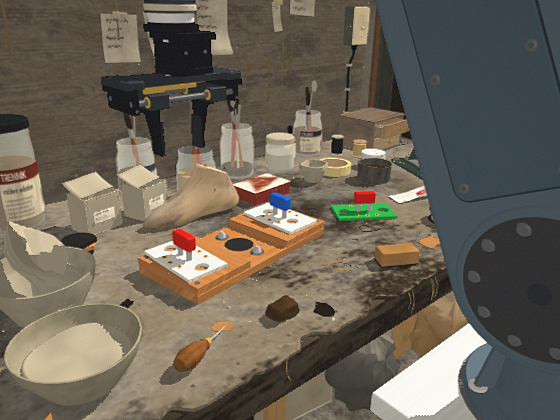

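Wrist view: pins at (162,145) and (181,231), pad at (172,189), red grip at (290,196), red plate's far hole at (289,140). The blue template is at left with its holes closer together. This gives a good measurement.

```bash
python3 - <<'E'
from h import *
np.set_printoptions(precision=4,suppress=True)
c=load('wrist1');P=cloud(c);hsv=cv2.cvtColor(c['color'],cv2.COLOR_BGR2HSV);H,S,V=cv2.split(hsv)
cv2.imwrite('pics/crop2.png',cv2.resize(c['color'][90:290,130:350],None,fx=3.6,fy=3.6,interpolation=cv2.INTER_CUBIC))
print(c['origin'])
def rect(m,z,n):
    k,l,s,ce=cv2.connectedComponentsWithStats(m.astype(np.uint8)); i=1+s[1:,4].argmax()
    v,u=np.nonzero(l==i); q=np.array([atz(c,a,b,z)[:2] for a,b in zip(u,v)],np.float32)
    r=cv2.minAreaRect(q); print(n,len(q),r, np.median(P[l==i][:,2])); 
rect((V<45)&(np.hypot(P[...,0]-.542,P[...,1]-.068)<.03),.016,'pad')
rect(((H<6)|(H>174))&(S>170)&(P[...,2]>.074)&(P[...,1]>.1)&(P[...,1]<.3),.08,'redtop')
rect((abs(P[...,2]-.036)<.004)&(S<60)&(P[...,1]>.1)&(P[...,1]<.3),.036,'plate')
for n,u,v,z in [('pinFar',162,145,.028),('pinNear',181.5,231,.028),('hole',289,139.5,.036),('hole2',291,231,.036)]: print(n,atz(c,u,v,z),pt(c,u,v))
E
```

```text
[0.445  0.1837 0.3858]
pad 1925 ((0.5430014729499817, 0.06683878600597382), (0.05023284628987312, 0.050964511930942535), 88.42643737792969) 0.018024568140187436
redtop 964 ((0.5288733243942261, 0.18797685205936432), (0.04519865661859512, 0.016528015956282616), 3.8713531494140625) 0.08102763513744796
plate 7922 ((0.5305176973342896, 0.18950122594833374), (0.13098153471946716, 0.07932344079017639), 3.784482479095459) 0.03734608022062147
pinFar [0.4964 0.0637 0.028 ] [0.4967 0.0628 0.0255]
pinNear [0.5834 0.0789 0.028 ] [0.5842 0.0783 0.026 ]
hole [0.4846 0.1847 0.036 ] [0.4853 0.1848 0.0295]
hole2 [0.5751 0.191  0.036 ] [0.577  0.1911 0.0308]
```

View pics/crop2.png

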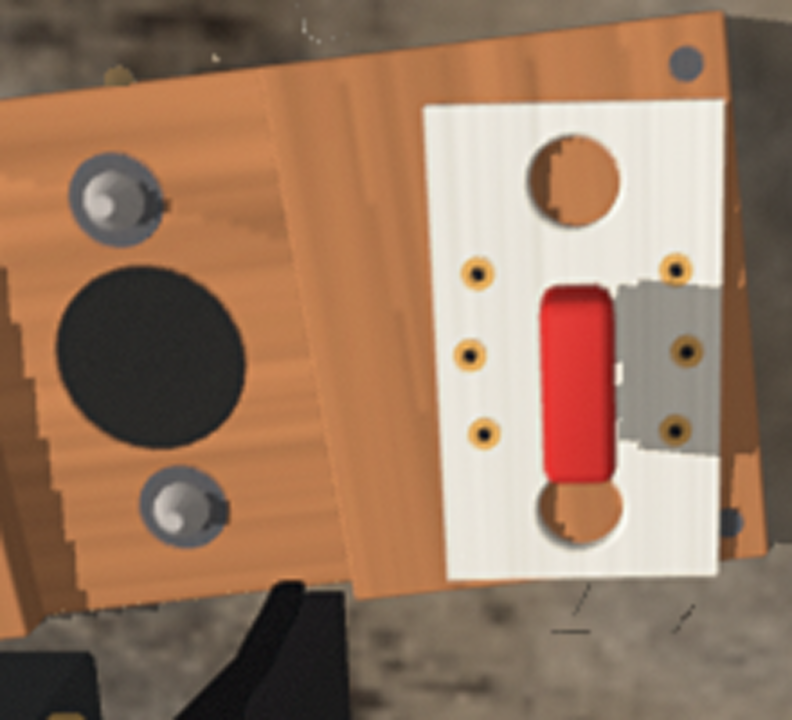

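step_arm(slide=[[-3,1,0],[0,0,25],[0,0,25],[0,0,25],[0,0,25],[0,0,20],[0,0,10],[0,0,0],[0,0,0]], twist=[-0.5,0,0,0,0,0,0,0,0])

```text
time: 2.5
position: [0.5231, 0.1938, 0.1096]
tool_rot: [-0.031, 1.0, -0.0, -0.0]
ft_force: [0.7, -0.2, -0.0]
grip_width: 0.06
```

```bash
python3 - <<'E'
from h import *
np.set_printoptions(precision=4,suppress=True)
o=robot.get_obs();print(o['position'],o['tool_rot'],R.from_quat(o['tool_rot']).as_matrix())
snap('scene','scene2')
c=load('scene2');cv2.imwrite('pics/crop3.png',cv2.resize(c['color'][130:310,90:310],None,fx=3.3,fy=3.3,interpolation=cv2.INTER_CUBIC))
E
```

```text
[0.5231 0.1938 0.1096] [-0.0314  0.9995 -0.     -0.0003] [[-0.998  -0.0627 -0.0006]
 [-0.0627  0.998  -0.    ]
 [ 0.0006  0.     -1.    ]]
```

View pics/crop3.png

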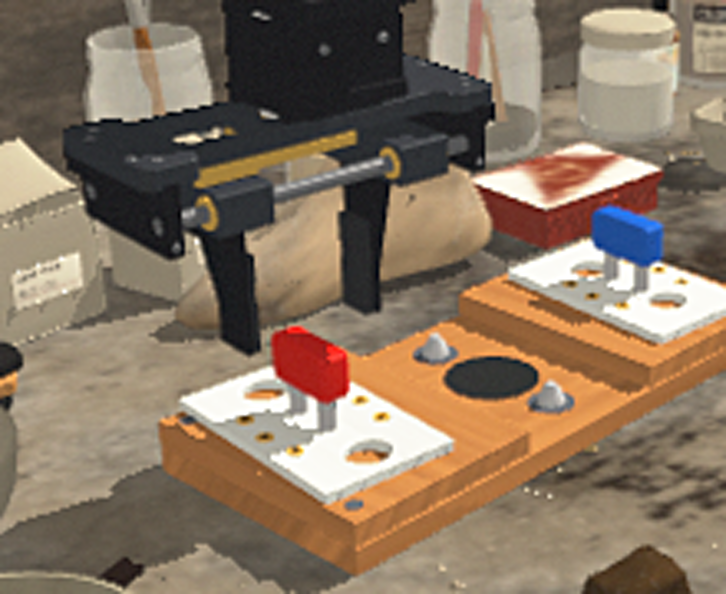

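```bash
python3 - <<'E'
from h import *
np.set_printoptions(precision=4,suppress=True)
c=load('scene2')
for u,v in [(163,230),(200,220),(161,225),(202,210)]: print(pt(c,u,v))
print(pt(c,184,236))
snap('wrist','wrist2')
c=load('wrist2');P=cloud(c);H,S,V=cv2.split(cv2.cvtColor(c['color'],cv2.COLOR_BGR2HSV))
m=((H<6)|(H>174))&(S>170)&(P[...,1]>.1)&(P[...,1]<.3)&(P[...,2]>.074)
if m.sum()>20:
    v,u=np.nonzero(m);q=np.array([atz(c,a,b,.08)[:2] for a,b in zip(u,v)],np.float32);print(m.sum(),cv2.minAreaRect(q))
E
```

```text
[0.5099 0.2329 0.1063]
[0.5161 0.1628 0.1013]
[0.5154 0.2328 0.1127]
[0.5162 0.158  0.1178]
[0.5202 0.1917 0.0796]
2518 ((0.5275031328201294, 0.18751616775989532), (0.04442679509520531, 0.016887390986084938), 3.716207981109619)
```

View pics/wrist2.png

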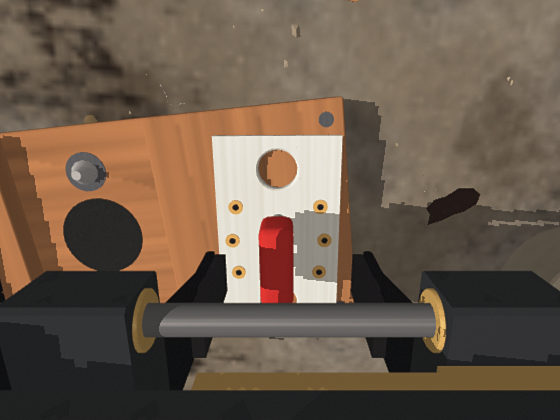

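step_arm(slide=[[-5,-6,0],[0,0,20],[0,0,15],[0,0,10],[0,0,0],[0,0,0]], twist=[0,0,0,0,0,0])

```text
time: 3.1
position: [0.5292, 0.1869, 0.0648]
tool_rot: [-0.03, 1.0, -0.0, 0.0]
ft_force: [-0.3, 1.0, 0.5]
grip_width: 0.06
```

step_arm(slide=[[0,0,0],[0,0,0],[0,0,0],[0,0,0],[0,0,0],[0,0,0],[0,0,0],[0,0,0]], twist=[0,0,0,0,0,0,0,0], jaw=10, force=30)

```text
time: 3.77
position: [0.5289, 0.1872, 0.0646]
tool_rot: [-0.031, 1.0, 0.0, 0.0]
ft_force: [0.6, 0.7, 0.6]
grip_width: 0.0173
```

```bash
python3 - <<'E'
from h import *
np.set_printoptions(precision=4,suppress=True)
o=robot.get_obs();print(o['position'],R.from_quat(o['tool_rot']).as_matrix(),o['ft_force'],o['grip_width'])
snap('scene','scene3');snap('wrist','wrist3')
c=load('scene3');cv2.imwrite('pics/crop4.png',cv2.resize(c['color'][130:310,90:310],None,fx=3.3,fy=3.3,interpolation=cv2.INTER_CUBIC))
E
```

```text
[0.5289 0.1872 0.0646] [[-0.9981 -0.061   0.0001]
 [-0.061   0.9981  0.0001]
 [-0.0001  0.     -1.    ]] [0.5901 0.7228 0.591 ] 0.017264703957793493
```

View pics/crop4.png

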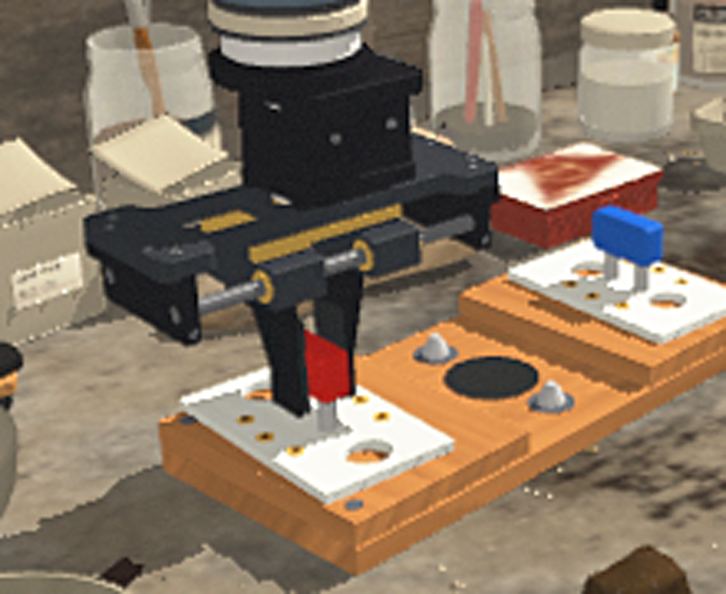

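step_arm(slide=[[0,0,-3],[0,0,-3],[-1,-15,0],[-1,-20,0],[-1,-20,0],[-1,-20,0],[-1,-20,0],[-1,-15,0],[-1,-11,0],[0,0,0],[0,0,0],[0,0,0],[0,0,0]], twist=[0,0,0,0,0,0,0,0,0,-3,-2.8,0,0])

```text
time: 4.95
position: [0.543, 0.0669, 0.0704]
tool_rot: [-0.08, 0.997, 0.0, -0.0]
ft_force: [0.3, -0.1, -2.8]
grip_width: 0.0174
```

```bash
python3 - <<'E'
from h import *
np.set_printoptions(precision=4,suppress=True)
o=robot.get_obs();M=R.from_quat(o['tool_rot']).as_matrix();print(o['position'],M,np.degrees(np.arctan2(M[1,1],M[0,1]))-90,o['ft_force'],o['grip_width'])
c=snap('wrist','wrist4');snap('scene','scene4')
cv2.imwrite('pics/crop5.png',cv2.resize(load('scene4')['color'][130:310,110:330],None,fx=3.3,fy=3.3,interpolation=cv2.INTER_CUBIC))
P=cloud(c);H,S,V=cv2.split(cv2.cvtColor(c['color'],cv2.COLOR_BGR2HSV))
E
```

```text
[0.543  0.0669 0.0704] [[-0.9871 -0.1602 -0.0005]
 [-0.1602  0.9871  0.0001]
 [ 0.0005  0.0002 -1.    ]] 9.219284684586071 [ 0.2675 -0.12   -2.8215] 0.017395844290045988
```

View pics/wrist4.png

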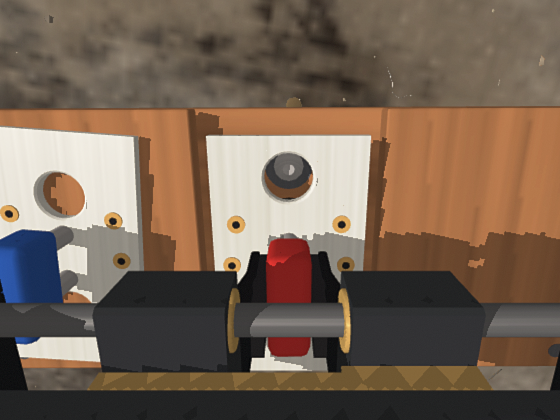

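View pics/crop5.png

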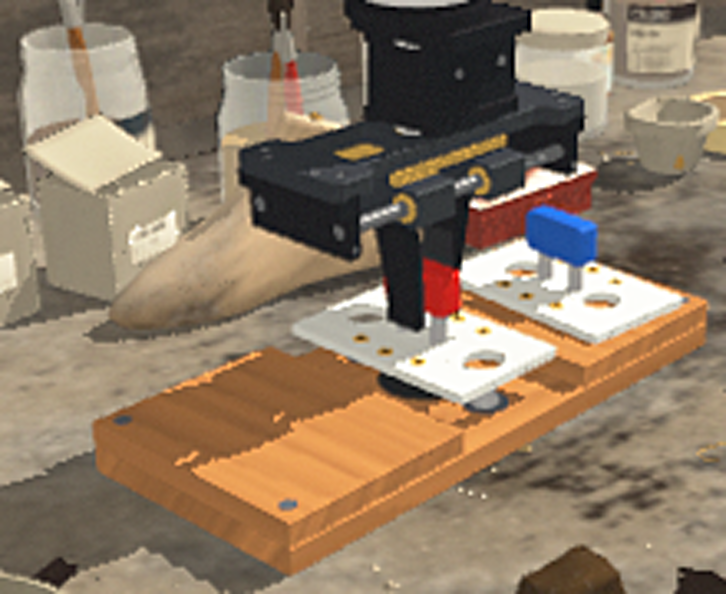

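```bash
python3 - <<'E'
from h import *
np.set_printoptions(precision=4,suppress=True)
c=load('wrist4')
cv2.imwrite('pics/crop6.png',cv2.resize(c['color'][140:220,245:335],None,fx=8,fy=8,interpolation=cv2.INTER_CUBIC))
print(atz(c,287.5,177,.042),atz(c,290,170,.028),pt(c,290,170),pt(c,340,170))
s=load('scene4');P=cloud(s)
print(pt(s,110+320/3.3,130+350/3.3))
E
```

```text
[0.5002 0.0597 0.042 ] [0.4992 0.0608 0.028 ] [0.4991 0.0608 0.0288] [0.4926 0.0836 0.0433]
[0.6086 0.0929 0.0159]
```

View pics/crop6.png

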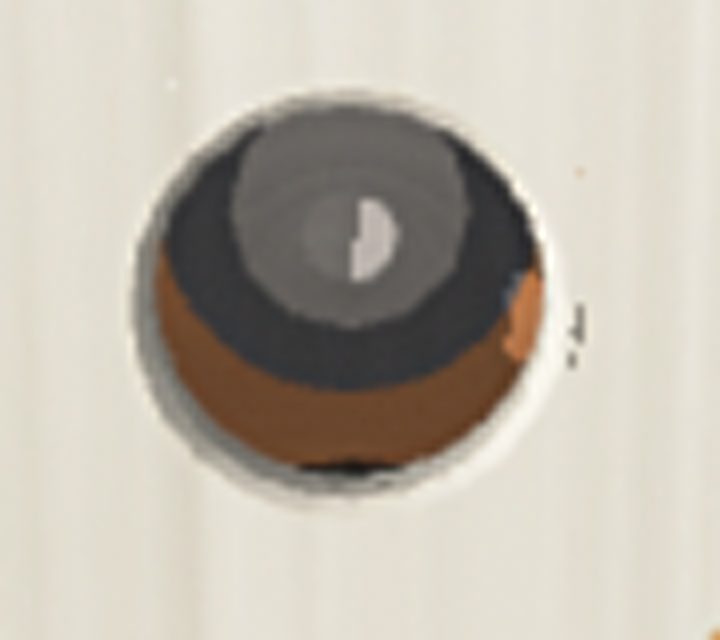

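The pin tip at (289,170) sits under the hole centred at (288,177); in world coordinates they agree within about 1 mm. Lowering now.

step_arm(slide=[[0,0,4],[0,0,4],[0,0,4],[0,0,3],[0,0,2],[0,0,2],[0,0,0],[0,0,0]], twist=[0,0,0,0,0,0,0,0])

```text
time: 5.72
position: [0.5432, 0.0668, 0.0514]
tool_rot: [-0.081, 0.997, 0.0, -0.0]
ft_force: [1.1, -0.3, -3.1]
grip_width: 0.0181
```

```bash
python3 - <<'E'
from h import *
np.set_printoptions(precision=4,suppress=True)
o=robot.get_obs();print(o['position'],o['ft_force'],o['moment'],o['grip_width'])
c=snap('scene','scene5')
cv2.imwrite('pics/crop7.png',cv2.resize(c['color'][130:310,110:330],None,fx=3.3,fy=3.3,interpolation=cv2.INTER_CUBIC))
E
```

```text
[0.5432 0.0668 0.0514] [ 1.1475 -0.3476 -3.1095] [0.0171 0.0432 0.0137] 0.01806742210088908
```

View pics/crop7.png

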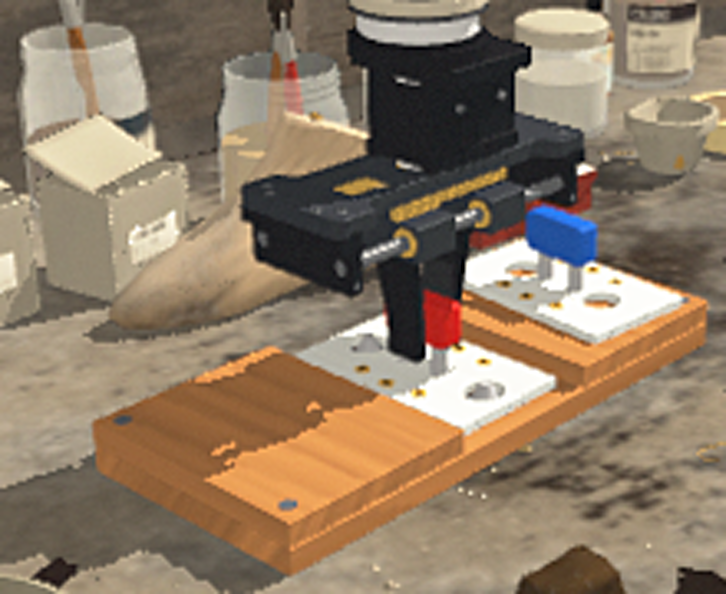

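step_arm(slide=[[0,0,1],[0,0,0]], twist=[0,0])

```text
time: 5.93
position: [0.5434, 0.0668, 0.0506]
tool_rot: [-0.081, 0.997, -0.0, 0.0]
ft_force: [-0.3, 0.3, -3.0]
grip_width: 0.018
```

step_arm(slide=[[0,0,0],[0,0,0],[0,0,0],[0,0,0],[0,0,0],[0,0,0],[0,0,-10],[0,0,-20],[0,0,-30],[0,0,-30],[0,0,-30],[0,0,0],[0,0,0]], twist=[0,0,0,0,0,0,0,0,0,0,0,0,0], jaw=44)

```text
time: 7.02
position: [0.5446, 0.0668, 0.1731]
tool_rot: [-0.081, 0.997, -0.0, 0.003]
ft_force: [-1.2, -0.1, -0.6]
grip_width: 0.044
```

```bash
python3 - <<'E'
from h import *
np.set_printoptions(precision=4,suppress=True)
o=robot.get_obs();print(o['position'],o['ft_force'],o['grip_width'])
c=snap('wrist','wrist6');s=snap('scene','scene6')
cv2.imwrite('pics/crop8.png',cv2.resize(s['color'][130:310,110:330],None,fx=3.3,fy=3.3,interpolation=cv2.INTER_CUBIC))
P=cloud(c);H,S,V=cv2.split(cv2.cvtColor(c['color'],cv2.COLOR_BGR2HSV))
m=(S<60)&(V>120)&(abs(P[...,1]-.067)<.05)&(abs(P[...,0]-.543)<.08)&(abs(P[...,2]-.022)<.008)
q=P[m];A=np.c_[q[:,:2]-[.543,.067],np.ones(len(q))];k=np.linalg.lstsq(A,q[:,2],rcond=None)[0]
print('plate',m.sum(),k,cv2.minAreaRect(q[:,:2].astype(np.float32)))
m=((H<6)|(H>174))&(S>170)&(P[...,2]>.058)&(abs(P[...,1]-.067)<.05)
print('grip',cv2.minAreaRect(P[m][:,:2].astype(np.float32)),np.median(P[m][:,2]))
E
```

```text
[0.5446 0.0668 0.1731] [-1.2493 -0.0709 -0.6168] 0.04398005960089774
plate 11116 [ 0.0006 -0.0019  0.0234] ((0.5450928211212158, 0.0674799382686615), (0.1303587108850479, 0.07735192030668259), 9.545903205871582)
grip ((0.5152902603149414, 0.06211211532354355), (0.1025201678276062, 0.01702823117375374), 9.959689140319824) 0.06703488209453856
```

View pics/wrist6.png

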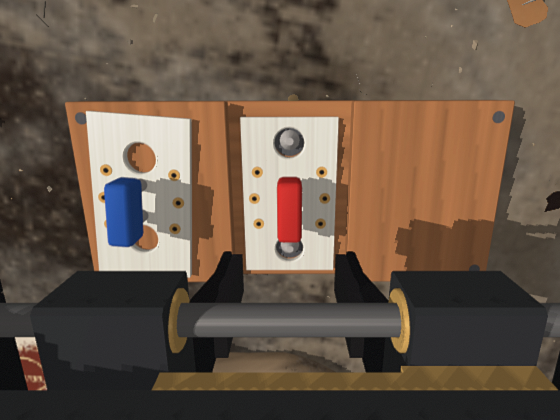

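View pics/crop8.png

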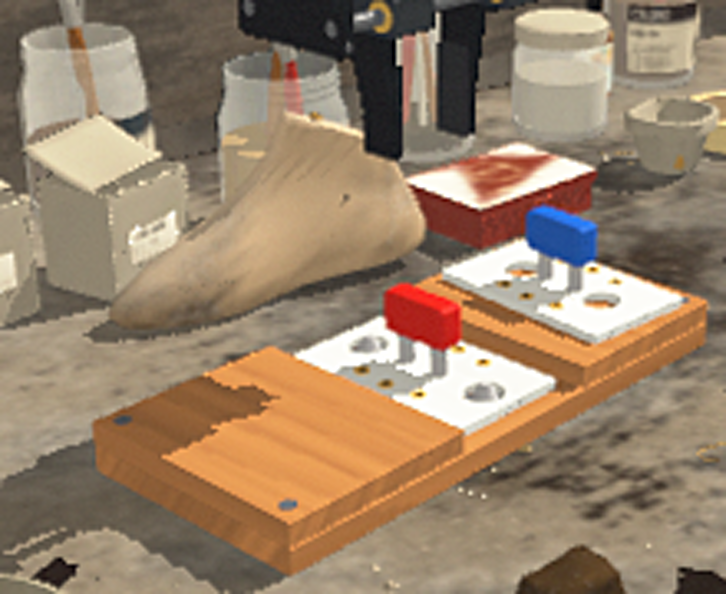

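The wrist view shows both pins in the holes (288,142 and 289,247). The plate is flat with its top at about 22–23 mm, yaw 9.5°, and the gripper is clear of it. The blue template still lies on its ledge.

```bash
python3 -c "
from rig import robot; print(robot.hand_in())"
```

```text
the job is handed in; nothing more can be done
None
```

The red-gripped template is lying on the bed with both pins through its large holes, and the job is handed in at about 7 s of the 35 s allowed. I pinched the red grip, lifted it about 6 mm, slid it across, turned it about 6° to match the jig, lowered it onto the pins, let go and backed off upwards.

**Last checks:**
- **Position:** the plate centre measured about (0.545, 0.067), against the jig centre at (0.543, 0.067), so within about 2 mm. Its yaw was 9.5°, the same as the jig's.
- **Flatness:** tilt was about 0.1°. The plate top measured 23 mm where 22 mm is expected, so it reads about 1 mm high, within the 2 mm camera calibration.
- **Surroundings:** the blue template looked undisturbed in the pictures, and the gripper was open about 120 mm above its release height, touching nothing.

One check failed: the final image measurement of the red grip gave a 102 mm length instead of 46 mm. I think the filter also caught another reddish object, so I discarded it. The plate and pin readings do not depend on it.

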